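# Stop the balancer, reset its brake clearance, release the stop

## Robot

A 6-joint arm with a two-finger parallel gripper is mounted at the origin on the work surface. World frame = base frame: x ahead of the robot, y to its left, z up, the work surface at z = 0. Lengths are in m, angles in rad, forces in N, time in s.
With the tool pointing down it reaches from about 0.375 to 0.825 m from the base axis. Payload 5.5 kg.
Tool frame: the origin (TCP) lies midway between the tips of the shut fingers; the grasp point (between the pads) lies 19 mm behind it; z points along the fingers, y is the line along which they close (so a half turn about z gives the same grasp; the last joint's range is limited). The gripper opens to 85 mm and grips with 20 to 120 N. Pads are 22 mm wide; open, the fingers measure 114 mm over their backs; the gripper's body (76 mm by 85 mm) begins 54 mm behind the grasp point. The pads swing forward as they close: fully open they stand 13 mm farther back than shut.
Start: joints at [1.176, 0.314, -0.047, 1.21, 0, 1.571], TCP at [0.231, 0.554, 0.231] pointing down, gripper open.
Joint ranges: [-2.67, 2.67], [-0.69, 1.73], [-1.03, 1.25], [-2.08, 2.16], [-1.42, 1.45], [-3.14, 3.14]. Speed limits (rad/s): [2.39, 2.39, 3.01, 3.14, 3.14, 3.14].

## Interface

Orientations are given as a rotation vector (axis times angle).
In Python, from cell import status, get_image, camera_info, env gives the robot as it stands.
- The arm moves only by the shell command python3 -m creep 'ROWS' [OPENING]. ROWS is JSON, a list of rows, each an object of numbers: "x", "y", "z": the shift along the tool's x, y, z each as a share of 0.4 m, from -1 to 1; "ax", "ay", "az": the turn, a rotation vector about the tool's x, y, z each as a share of pi rad, from -1 to 1. A call has 1 to 5 rows; each row is the pose to reach, as a shift and turn from the pose commanded when the call began, along the tool's axes at that moment, turning the shorter way round; what a row does not reach only later rows make up. A row lasts 1/8 s, in which the tool goes at most 62.5 mm and 10.7 degrees, less where a joint would pass 70% of its speed; a pose out of reach is approached as far as the arm can. A call with a number of a shift or a turn outside -1 to 1 is refused whole. A call with a gripper value outside its range is refused whole. OPENING is the opening, from -1 (shut) to 1 (fully open), set as the call begins (- or left out, the last holds). The fingers move at their own pace and stop on an object; the grip force is fixed at half the most. Time passes only in rows, so rows that repeat a pose let the fingers close. It gives the time, the measured TCP pose, the force, the opening and the grip force at its end, in the units of the state.
- status.read_state(): the state, without advancing time (a new reading comes with each control period).
- get_image(name): name is "side" or "top" or "wrist"; returns the picture (400x640x3 uint8, red, green, blue); there is no depth.
- camera_info(name): a dict with "fovy" (degrees; the focal length in pixels is half the picture's height over the tangent of half this angle, whatever the lens; pixels are square), "cx", "cy" (the principal point, pixels), "extrinsics" (4x4, takes a point from camera to world coordinates). Camera axes: x right, y down, z forward; pixel columns grow to the right and rows downward; lengths in m; the calibration is good to about 2 mm. A picture is of the moment at which its call begins: read the wrist's pose just before it. camera_info takes no time and is no camera call; for the wrist camera it gives the pose at the moment of the call.
- env.close_job(): hands the job in; it is judged then, once.
The state is a dict: "time_s": time; "joints": joint angles; "qd": joint speeds; "effort": joint torques, N m; "ee_pos": TCP position; "tcp_rot": TCP orientation; "ft_force": force on the tool from outside, world axes, zero at the start; "ft_torque": the same for the moment, N m; "finger_gap": finger opening in m; "finger_force": force on a finger pad.
Only numpy, scipy, OpenCV 4.12 (cv2) and the standard library are available. Lean on these libraries where they do the work, as an engineer would, in place of code of your own. Each camera call takes 0.05 s, during which the arm holds its last target. There are 200 camera calls.

## Task

Before touching the wheel balancer's brake, push the mushroom stop button on the sloped box straight in until it stays down by itself and let go of it. With the stop still down, turn the brake's T-handle clockwise until you feel the screw bottom - snug, not forced - and then back it off a quarter turn. Finally twist the mushroom knob clockwise until it is freed and let it spring all the way up again; leave the hammer, wrench and spray can where they are and take your hands off everything.

Things in the scene. Friction and masses are not known exactly. Their poses are not given: they have to be found in the camera images.
- stop_box: Grey stop station fixed to the deck: a box 170 mm (x) by 150 mm (y) on a 200 by 180 mm foot plate, with a top that slopes 25 degrees, from 45 mm high at its -x (near) edge to 124 mm at its +x edge, so the top faces up and towards the box's own -x. Origin: centre of its underside.
- stop_top (a point): Top centre of the black mushroom head (round, 60 mm across), on its axis; moves with the head. z points out of the panel along the axis, 25 deg from vertical; x, y turn with the knob. Straight rim 8 to 28 mm below this point, then a 22 mm neck. Panel 54 mm below this point when up, 42 when latched; under the head it carries a collar 52 mm across, 6 mm high.
- stop_button (a joint): How far the mushroom button is pressed in along its axis, m: 0 fully up, 0.015 hard stop. The spring pushes back with 6 N at the top and 11 N at the bottom; the latch adds 1 to 4 N over the first half, so the press takes 7 to 12 N and then a little more at the hard stop. Pressed past 0.013 it latches, and rests at 0.012 when let go.
- stop_knob (a joint): Turn of the mushroom knob, rad, clockwise seen from outside (looking along -z of stop_top) positive: 0 at rest, stop at 1.4. When latched, turning it clockwise 0.6 to 1.05 (35 to 60 degrees) frees the latch; a tight grip may hold the head down until let go, then the spring lifts it. A light spring (under 0.06 N m) turns it back to 0.
- brake_unit: Shaft brake fixed to the deck: a round dark cast housing 104 mm in diameter, 62 mm high, on a base plate 150 by 130 mm, 12 mm thick, with a boss to 72 mm. The T-handled adjuster screw stands upright in its centre. Origin: centre of its underside, on the screw's axis.
- brake_bar (a point): Centre of the T-handle's steel cross bar, 115 mm above the deck, on the screw's upright axis. The bar is 90 mm long along this point's x, 16 mm wide along y and 22 mm high (104 to 126 mm above the deck), with a 14 mm stem below it. Grip it across its width. It turns with the screw; its height does not change.
- brake_screw (a joint): Turn of the adjuster screw, rad, clockwise seen from above (screwing in) positive. It turns against friction of about 0.12 N m and stays where it is left. Where it bottoms differs every time (0.8 to 1.4) and is to be felt: there it is blocked hard. 0.25 N m beyond the friction is snug (0.4 N m at the handle); more than 3 N m is forced.
- brake_seat: The seat hidden inside the brake housing, on which the screw bottoms; it cannot be seen. Origin on the screw's axis at deck height. The bar's x axis is square to the seat's x axis when the screw is bottomed, and along it when the screw is backed off by a quarter turn.
- hammer: Bystander: a hammer 260 mm long lying on the deck, to one side. Origin under its middle, handle towards its -x.
- wrench: Bystander: a wrench 220 mm long lying on the deck, on the other side. Origin under its middle, handle towards its -x.
- spray_can: Bystander: a white-banded spray can standing upright, 60 mm in diameter, 130 mm high, beyond the work. Origin: centre of its underside.
Not all that is in view belongs to the job. Leave any brown or purple look-alike of the brake_unit alone.

How it is judged:
By the outcome, as a careful person would: the job done as asked, in the order asked, and still so for the second after the job is handed in, with the robot touching nothing.
It also fails if it takes over 69 s, if anything falls off the work surface, if the arm or the gripper's body presses on something with over 40 N, if the wrist force passes 120 N, or if a joint passes its speed limit or range.

## Working session

There is one attempt and no reset: what is moved stays moved. The work goes in short steps, Python scripts to look and compute and a shell command to move; the robot and the scene stay as the last step left them, time stands still between calls to the robot, and variables do not carry over. Pictures are saved under pics/ and viewed, at most 10 in all, crops included, and the job is handed in when it is done.

```bash
ls; mkdir -p pics
python3 - <<'E'
from cell import status,get_image,camera_info
import cv2,numpy as np
s=status.read_state();print({k:np.round(v,3).tolist() for k,v in s.items()})
ims=[]
for n in("side","top"):
    im=get_image(n);np.save(f'pics/{n}0.npy',im);cv2.imwrite(f'pics/{n}0.png',im[:,:,::-1]);c=camera_info(n);print(n,c['fovy'],c['cx'],c['cy'],np.round(c['extrinsics'],3).tolist())
E
```

```text
pics
{'time_s': 0.0, 'joints': [1.176, 0.314, -0.048, 1.21, 0.0, 1.571], 'qd': [0.0, 0.002, -0.001, -0.001, -0.002, -0.001], 'effort': [0.002, -53.959, 33.975, 0.019, -0.0, -0.0], 'ee_pos': [0.231, 0.553, 0.23], 'tcp_rot': [-0.616, -3.08, 0.003], 'ft_force': [0.269, -0.581, -0.964], 'ft_torque': [-0.015, -0.026, -0.012], 'finger_force': 0.0, 'finger_gap': 0.085}
side 42.11371780722615 322.51210991371215 196.88804667304055 [[0.755, -0.448, 0.479, -0.34], [-0.655, -0.516, 0.551, -1.046], [0.0, -0.73, -0.683, 1.422], [0.0, 0.0, 0.0, 1.0]]
top 52.42926615319713 326.74497433147826 199.3599028069396 [[0.002, -0.979, 0.204, 0.322], [-1.0, -0.002, 0.002, 0.018], [-0.001, -0.204, -0.979, 1.351], [0.0, 0.0, 0.0, 1.0]]
```

View pics/side0.png

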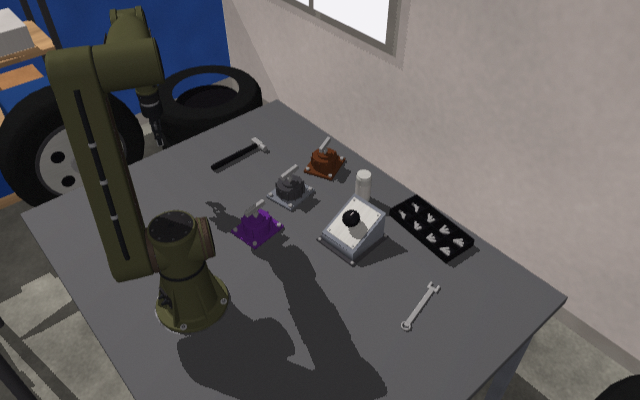

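View pics/top0.png

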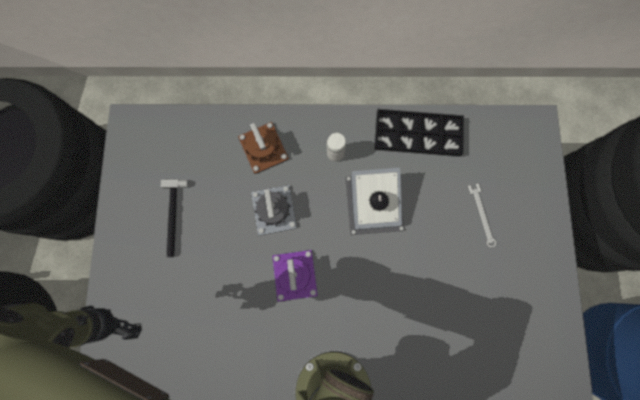

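Side view: the grey brake is at (290,188). Its look-alikes are brown at (325,160) and purple at (258,228). The mushroom is at (350,218). In the top view, the grey brake is at (272,205), brown at (262,145), purple at (294,275), and the black head at (379,201). The black tray at (420,132) is not part of the job. I choose the grey brake and the black head on the grey/white sloped box, and check both in a close crop.

```bash
cat > h.py <<'E'
import numpy as np,cv2
from cell import status,get_image,camera_info
from scipy.spatial.transform import Rotation as R
def cam(n):
    c=camera_info(n);return c,200/np.tan(np.radians(c['fovy']/2)),np.array(c['extrinsics'])
def ray(n,uv,C=None):
    c,f,E=C or cam(n);d=E[:3,:3]@np.array([(uv[0]-c['cx'])/f,(uv[1]-c['cy'])/f,1]);return E[:3,3],d/np.linalg.norm(d)
def plane(n,uv,z,C=None):
    o,d=ray(n,uv,C);return o+d*(z-o[2])/d[2]
def tri(a,b):
    (o,d),(p,e)=a,b;t=np.linalg.lstsq(np.c_[d,-e],p-o,rcond=None)[0];x,y=o+d*t[0],p+e*t[1];return (x+y)/2,np.linalg.norm(x-y)
def proj(n,P,C=None):
    c,f,E=C or cam(n);q=E[:3,:3].T@(np.array(P)-E[:3,3]);return [c['cx']+f*q[0]/q[2],c['cy']+f*q[1]/q[2]]
def blob(m,near):
    n,l,s,c=cv2.connectedComponentsWithStats(m.astype(np.uint8));i=min((i for i in range(1,n) if s[i,4]>8),key=lambda i:np.hypot(*(c[i]-near)));return c[i],s[i],l==i
E
python3 - <<'E'
from h import *
out=[]
T=np.load('pics/top0.npy');S=np.load('pics/side0.npy')
bt=blob((T.max(2)<45),(379,201));bs=blob((S.max(2)<45),(350,218))
print(bt[0],bt[1],bs[0],bs[1]);print('button',tri(ray('top',bt[0]),ray('side',bs[0])))
for n,I,p in(("top",T,(268,204)),("side",S,(291,173))):
    sub=I[p[1]-30:p[1]+30,p[0]-30:p[0]+30].astype(int);m=np.zeros(I.shape[:2],bool)
    m[p[1]-30:p[1]+30,p[0]-30:p[0]+30]=sub.min(2)>145
    b=blob(m,p);print(n,b[0],b[1],cv2.minAreaRect(np.argwhere(b[2])[:,::-1].astype(np.float32)))
    if n=='top':
        print(plane(n,b[0],.126))
a=cv2.resize(T[165:245,240:410],None,fx=4.6,fy=3.6*4.6/3.6,interpolation=2)[:,:,::-1]
b=cv2.resize(S[160:265,260:400],None,fx=2.2,fy=2.2,interpolation=2)[:,:,::-1]
o=np.zeros((600,790,3),np.uint8);o[:a.shape[0],:a.shape[1]]=a;o[368:368+b.shape[0],:b.shape[1]]=b;cv2.imwrite('pics/c.png',o)
E
```

```text
[380.14583333 201.73611111] [371 193  17  16 144] [350.76056338 218.45070423] [343 210  17  17 213]
button (array([ 0.57251996, -0.14534476,  0.12094985]), np.float64(0.002028623160736637))
top [268.08547009 202.44444444] [264 189   9  28 117] ((268.16400146484375, 202.65200805664062), (27.280033111572266, 4.382693290710449), 79.69515228271484)
[0.56762685 0.20067351 0.126     ]
side [288.44 170.44] [282 165  14  12  25] ((288.4399719238281, 170.42001342773438), (1.2000000476837158, 17.000001907348633), 53.130104064941406)
```

View pics/c.png

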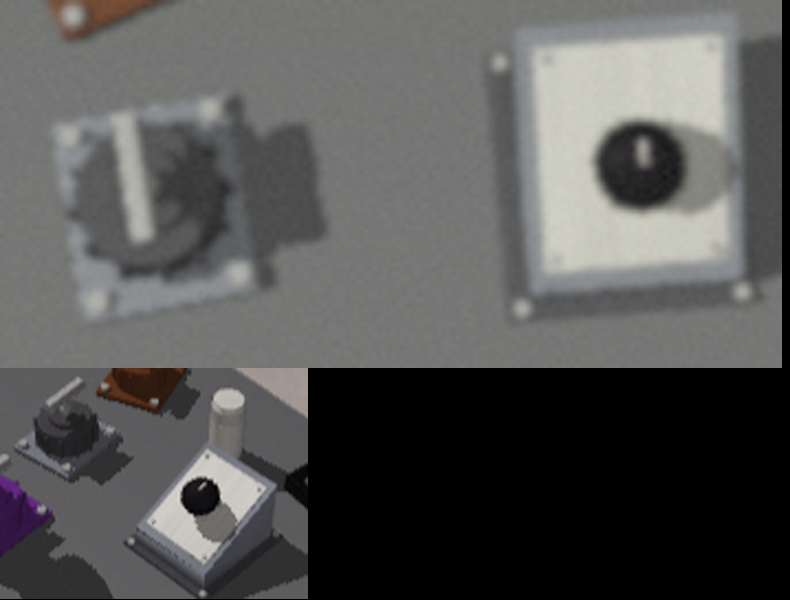

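The crop shows the grey brake with its light bar running from (120,115) to (143,240), and the black mushroom at (640,165) on the white sloped panel. Both match the description. Next I work out the poses.

```bash
cat >> h.py <<'E'
def frame(z,yaw_y):
    z=z/np.linalg.norm(z);y=np.array([np.cos(yaw_y),np.sin(yaw_y),0]);y-=z*(y@z);y/=np.linalg.norm(y);return np.c_[np.cross(y,z),y,z]
def row(p,Rt):
    s=status.read_state();R0=R.from_rotvec(s['tcp_rot']).as_matrix()
    d=R0.T@(np.array(p)-s['ee_pos'])/.4;a=R.from_matrix(R0.T@Rt).as_rotvec()/np.pi
    print('xyz',np.round(d,3),'a',np.round(a,3))
def axis(psi):
    t=np.radians(25);return np.array([-np.sin(t)*np.cos(psi),-np.sin(t)*np.sin(psi),np.cos(t)])
E
python3 - <<'E'
from h import *
P=[plane('top',(240+u/4.6,165+v/4.6),.012) for u,v in((521,308),(742,291),(500,62))]
print(np.round(P,4));e=P[0]-P[1];psi=np.arctan2(-e[0],e[1]);e2=P[2]-P[0];print('box yaw',np.degrees(psi),np.degrees(np.arctan2(e2[1],e2[0])),np.linalg.norm(e),np.linalg.norm(e2))
b=[plane('top',(240+u/4.6,165+v/4.6),.126) for u,v in((120,115),(143,240))];e=b[0]-b[1];print('bar',b,np.linalg.norm(e),np.degrees(np.arctan2(e[1],e[0])))
n=axis(psi);top=np.array([.5725,-.1453,.1209])+.014*n;print('top',top)
print('side reproj',proj('side',[.567,.2007,.126]))
row([.45,.2,.28],frame(-n,psi+np.pi/2));row(top+.1*n,frame(-n,psi+np.pi/2))
E
```

```text
[[ 0.4914 -0.0677  0.012 ]
 [ 0.5041 -0.2272  0.012 ]
 [ 0.6743 -0.0542  0.012 ]]
box yaw 4.544910586487559 4.233484086429447 0.16003827920294983 0.18339327511045211
bar [array([0.60691694, 0.20811819, 0.126     ]), array([0.52177118, 0.19004142, 0.126     ])] 0.08704349363621416 11.9861428856982
top [ 0.56660195 -0.14576884  0.13358831]
side reproj [np.float64(288.1400442241196), np.float64(169.99372100486218)]
xyz [-0.846 -0.605 -0.123] a [-0.033 -0.136 -0.148]
xyz [-1.354 -1.339  0.018] a [-0.033 -0.136 -0.148]
```

```bash
python3 -m creep '[{"x":-0.85,"y":-0.6,"z":-0.12,"ax":-0.03,"ay":-0.13,"az":-0.15},{"x":-0.85,"y":-0.6,"z":-0.12,"ax":-0.03,"ay":-0.13,"az":-0.15},{"x":-0.85,"y":-0.6,"z":-0.12,"ax":-0.03,"ay":-0.13,"az":-0.15},{"x":-0.85,"y":-0.6,"z":-0.12,"ax":-0.03,"ay":-0.13,"az":-0.15},{"x":-0.85,"y":-0.6,"z":-0.12,"ax":-0.03,"ay":-0.13,"az":-0.15}]' -1
python3 - <<'E'
from h import *
psi=np.radians(4.4);n=axis(psi);row(np.array([.5666,-.1458,.1336])+.13*n,frame(-n,psi+np.pi/2));print(np.round(status.read_state()['joints'],2))
E
```

```text
time_s: 0.72
ee_pos: [0.3954, 0.2892, 0.2667]
tcp_rot: [-0.117, 2.724, 0.017]
ft_force: [2.5, 0.6, -0.0]
finger_gap: 0.0
finger_force: 0.0
xyz [-0.162 -1.119  0.12 ] a [-0.001 -0.007  0.003]
[ 0.82 -0.18 -0.58  0.86 -0.28  0.69]
```

```bash
python3 -m creep '[{"x":-0.16,"y":-1,"z":0.1},{"x":-0.16,"y":-1,"z":0.1},{"x":-0.16,"y":-1,"z":0.1},{"x":-0.16,"y":-1,"z":0.1},{"x":-0.16,"y":-1,"z":0.1}]'; python3 -m creep '[{"y":-0.3},{"y":-0.3},{"y":-0.3}]'
cat > c.py <<'E'
from h import *
psi=np.radians(4.4);n=axis(psi);row(np.array([.5666,-.1458,.1336])+.13*n,frame(-n,psi+np.pi/2));print(np.round(status.read_state()['joints'],2))
E
python3 c.py
```

```text
xyz [-0.162 -1.119  0.12 ] a [-0.001 -0.007  0.003]
[ 0.82 -0.18 -0.58  0.86 -0.28  0.69]invalid input at $[0]: expected keys x, y, z, ax, ay, az
invalid input at $[0]: expected keys x, y, z, ax, ay, az
```

All six keys are required in every row.

```bash
python3 -m creep '[{"x":-0.16,"y":-1,"z":0.1,"ax":0,"ay":0,"az":0},{"x":-0.16,"y":-1,"z":0.1,"ax":0,"ay":0,"az":0},{"x":-0.16,"y":-1,"z":0.1,"ax":0,"ay":0,"az":0},{"x":-0.16,"y":-1,"z":0.1,"ax":0,"ay":0,"az":0},{"x":-0.16,"y":-1,"z":0.1,"ax":0,"ay":0,"az":0}]'; python3 c.py
```

```text
time_s: 1.35
ee_pos: [0.4783, -0.0123, 0.2606]
tcp_rot: [-0.114, 2.723, 0.017]
ft_force: [1.6, 1.1, 0.4]
finger_gap: -0.0001
finger_force: 0.0
xyz [-0.04  -0.35   0.045] a [-0.001 -0.006  0.002]
[-0.06 -0.28 -0.68  0.76  0.05 -0.14]
```

```bash
python3 -m creep '[{"x":-0.04,"y":-0.35,"z":0.045,"ax":0,"ay":-0.006,"az":0},{"x":-0.04,"y":-0.35,"z":0.045,"ax":0,"ay":-0.006,"az":0},{"x":-0.04,"y":-0.35,"z":0.045,"ax":0,"ay":-0.006,"az":0},{"x":-0.04,"y":-0.35,"z":0.045,"ax":0,"ay":-0.006,"az":0}]'; python3 c.py
python3 - <<'E'
from h import *
C=cam('wrist');im=get_image('wrist');cv2.imwrite('pics/w1.png',im[:,:,::-1]);np.save('pics/w1.npy',im)
import pickle;pickle.dump(C,open('pics/w1.pkl','wb'))
n=axis(np.radians(4.4));print([proj('wrist',np.array([.5666,-.1458,.1336])-k*n,C) for k in(0,.018,.054)])
E
```

```text
time_s: 1.85
ee_pos: [0.5114, -0.1487, 0.2503]
tcp_rot: [-0.11, 2.707, 0.019]
ft_force: [0.5, 0.3, 0.4]
finger_gap: 0.0002
finger_force: 0.0
xyz [-0.002 -0.003 -0.002] a [-0.001 -0.001  0.002]
[-0.4  -0.14 -0.6   0.72  0.19 -0.45]
[[np.float64(312.45335530233694), np.float64(197.08862754091103)], [np.float64(312.575701147097), np.float64(192.09959468963547)], [np.float64(312.7825303138257), np.float64(183.6654912721014)]]
```

View pics/w1.png

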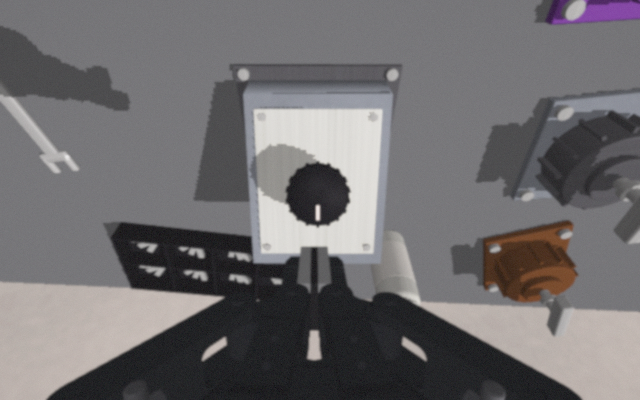

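The wrist view shows the head at about (318,193), 64 px across, against a predicted u of 312.5. The shut finger tips are at about (315,250). I'll check the offset numerically.

Run:
```python
from h import *
import pickle
C=pickle.load(open('pics/w1.pkl','rb'));im=np.load('pics/w1.npy')
m=im.max(2)<60;m[245:]=0
b=blob(m,(318,193));k=cv2.morphologyEx(b[2].astype(np.uint8),cv2.MORPH_OPEN,np.ones((9,9)));c=cv2.findContours(k,0,2)[0];c=max(c,key=cv2.contourArea);(uv,r)=cv2.minEnclosingCircle(c);print(b[0],uv,r)
s=status.read_state();print('tcp px',proj('wrist',s['ee_pos'],C))
Rt=R.from_rotvec(s['tcp_rot']).as_matrix();print('cam in tool',Rt.T@(C[2][:3,3]-s['ee_pos']))
rs=[ray('wrist',uv,C),ray('top',(380.1,201.7)),ray('side',(350.76,218.45))]
A=[];B=[]
for o,d in rs:
    M=np.eye(3)-np.outer(d,d);A.append(M);B.append(M@o)
X=np.linalg.lstsq(np.vstack(A),np.hstack(B),rcond=None)[0];print(X)
for o,d in rs:print((X-o)-d*((X-o)@d))
n=axis(np.radians(4.4));o,d=rs[0];c=np.array([.5725,-.1453,.1209]);print('wrist hit on head plane',o+d*((c-o)@n)/(d@n))
# panel corner screws
```

```text
[317.01972243 192.73557341] (317.2471008300781, 193.58860778808594) 31.086565017700195
tcp px [np.float64(315.73884680358236), np.float64(263.4432092721048)]
cam in tool [ 0.07578674 -0.00072097 -0.14224287]
[ 0.5731466  -0.14349196  0.12002501]
[-4.35711004e-05 -2.73530149e-03 -2.48526514e-04]
[1.20255163e-03 1.30387987e-03 7.15667858e-05]
[-0.00115898  0.00143142  0.00017696]
wrist hit on head plane [ 0.57252399 -0.14081855  0.12107148]
```

```bash
cat > c.py <<'E'
from h import *
import sys
psi=np.radians(4.4);n=axis(psi);row(np.array([.567,-.1425,.1332])+float(sys.argv[1])*n,frame(-n,psi+np.pi/2))
s=status.read_state();F=np.array(s['ft_force']);print('axial F',round(F@n,1),'lat',np.round(F-n*(F@n),1),'h',round((np.array(s['ee_pos'])-[.567,-.1425,.1332])@n,4),'j',np.round(s['joints'],2))
E
python3 c.py .012
```

```text
xyz [-0.004  0.002  0.295] a [-0.    -0.001  0.002]
axial F 0.9 lat [-0.4  1.  -0.1] h 0.1299 j [-0.4  -0.14 -0.6   0.72  0.19 -0.45]
```

```bash
python3 -m creep '[{"x":-0.004,"y":0.003,"z":0.295,"ax":0,"ay":0,"az":0},{"x":-0.004,"y":0.003,"z":0.295,"ax":0,"ay":0,"az":0},{"x":-0.004,"y":0.003,"z":0.295,"ax":0,"ay":0,"az":0}]' >/dev/null; python3 c.py 0
python3 - <<'E'
from h import *
C=cam('wrist');im=get_image('wrist');cv2.imwrite('pics/w2.png',im[120:400,180:460,::-1])
n=axis(np.radians(4.4));print([np.round(proj('wrist',np.array([.567,-.1425,.1332])-k*n,C)) for k in(0,.018)])
m=im.max(2)<60;m[190:]=0;print(blob(m,(318,190))[:2])
E
```

```text
xyz [-0.008 -0.009  0.023] a [ 0.001 -0.003  0.003]
axial F 0.8 lat [-0.3  0.7 -0.1] h 0.009 j [-0.34  0.04 -0.7   0.44  0.17 -0.39]
[array([307., 261.]), array([307., 247.])]
(array([632.60189573, 181.82464455]), array([621, 169,  19,  21, 211], dtype=int32))
```

View pics/w2.png

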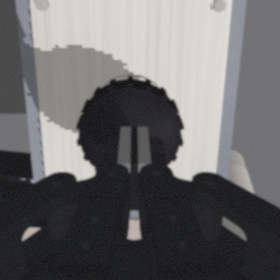

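The crop shows the head centred at column 131 (full frame 311) and the finger seam at 135 (315), so the tips are about 2 mm to +y of the axis. I set the head's y to -0.141 and press.

```bash
sed -i 's/-.1425/-.141/g' c.py; python3 -m creep '[{"x":-0.008,"y":-0.005,"z":0,"ax":0,"ay":-0.003,"az":0.003},{"x":-0.008,"y":-0.005,"z":0,"ax":0,"ay":-0.003,"az":0.003}]' >/dev/null; python3 c.py 0;  python3 -m creep '[{"x":0,"y":0,"z":0.02,"ax":0,"ay":0,"az":0},{"x":0,"y":0,"z":0.02,"ax":0,"ay":0,"az":0}]' >/dev/null; python3 c.py 0; python3 -m creep '[{"x":0,"y":0,"z":0.01,"ax":0,"ay":0,"az":0},{"x":0,"y":0,"z":0.01,"ax":0,"ay":0,"az":0}]' >/dev/null; python3 c.py 0
```

```text
xyz [0.016 0.011 0.036] a [-0.001  0.004 -0.   ]
axial F 0.2 lat [0.3 0.2 0.2] h 0.0143 j [-0.35  0.03 -0.69  0.43  0.18 -0.39]
xyz [0.01  0.01  0.011] a [-0.001  0.002 -0.001]
axial F 0.2 lat [-0.1 -0.1 -0.1] h 0.0042 j [-0.35  0.05 -0.7   0.41  0.18 -0.39]
xyz [ 0.009  0.01  -0.   ] a [-0.001  0.002 -0.001]
axial F -1.0 lat [-0.1 -0.4 -0.1] h -0.0001 j [-0.35  0.06 -0.7   0.4   0.18 -0.38]
```

```bash
python3 -m creep '[{"x":0.009,"y":0.01,"z":-0.005,"ax":0,"ay":0.002,"az":0},{"x":0.009,"y":0.01,"z":-0.005,"ax":0,"ay":0.002,"az":0},{"x":0.009,"y":0.01,"z":-0.005,"ax":0,"ay":0.002,"az":0},{"x":0.009,"y":0.01,"z":-0.005,"ax":0,"ay":0.002,"az":0}]' >/dev/null; python3 c.py 0;  python3 -m creep '[{"x":0,"y":0,"z":0.015,"ax":0,"ay":0,"az":0},{"x":0,"y":0,"z":0.015,"ax":0,"ay":0,"az":0},{"x":0,"y":0,"z":0.015,"ax":0,"ay":0,"az":0}]' >/dev/null; python3 c.py 0
```

```text
xyz [ 0.001 -0.     0.006] a [-0.001  0.    -0.001]
axial F -0.5 lat [ 0.7 -0.5  0.3] h 0.0023 j [-0.34  0.05 -0.7   0.41  0.17 -0.38]
xyz [ 0.003  0.    -0.009] a [-0.001  0.001 -0.001]
axial F 5.7 lat [-0.4  0.6 -0.2] h -0.0036 j [-0.34  0.06 -0.71  0.4   0.17 -0.38]
```

```bash
for i in 1; do python3 -m creep '[{"x":0,"y":0,"z":0.01,"ax":0,"ay":0,"az":0},{"x":0,"y":0,"z":0.01,"ax":0,"ay":0,"az":0}]' >/dev/null; python3 c.py 0; python3 -m creep '[{"x":0,"y":0,"z":0.01,"ax":0,"ay":0,"az":0},{"x":0,"y":0,"z":0.01,"ax":0,"ay":0,"az":0}]' >/dev/null; python3 c.py 0; python3 -m creep '[{"x":0,"y":0,"z":0.01,"ax":0,"ay":0,"az":0},{"x":0,"y":0,"z":0.01,"ax":0,"ay":0,"az":0}]' >/dev/null; python3 c.py 0;done
```

```text
xyz [ 0.003  0.    -0.019] a [-0.001  0.001 -0.001]
axial F 6.6 lat [-0.2  0.3 -0.1] h -0.0075 j [-0.34  0.07 -0.71  0.39  0.17 -0.38]
xyz [ 0.002  0.    -0.03 ] a [-0.001  0.001 -0.001]
axial F 0.1 lat [0.8 0.  0.4] h -0.0118 j [-0.33  0.08 -0.71  0.38  0.17 -0.37]
xyz [ 0.002  0.    -0.039] a [-0.001  0.    -0.001]
axial F 10.4 lat [-1.4  1.2 -0.6] h -0.0155 j [-0.33  0.09 -0.71  0.37  0.17 -0.37]
```

```bash
python3 -m creep '[{"x":0,"y":0,"z":0.004,"ax":0,"ay":0,"az":0},{"x":0,"y":0,"z":0.004,"ax":0,"ay":0,"az":0}]' >/dev/null; python3 c.py 0; python3 -m creep '[{"x":0,"y":0,"z":0.004,"ax":0,"ay":0,"az":0},{"x":0,"y":0,"z":0.004,"ax":0,"ay":0,"az":0}]' >/dev/null; python3 c.py 0
```

```text
xyz [ 0.003  0.001 -0.04 ] a [-0.001  0.001 -0.001]
axial F 24.4 lat [-3.5  1.2 -1.6] h -0.0159 j [-0.33  0.09 -0.71  0.37  0.17 -0.37]
xyz [ 0.004  0.001 -0.04 ] a [-0.001  0.001 -0.001]
axial F 46.5 lat [-7.9  3.8 -3.5] h -0.0162 j [-0.33  0.09 -0.71  0.37  0.17 -0.37]
```

```bash
python3 -m creep '[{"x":0,"y":0,"z":-0.02,"ax":0,"ay":0,"az":0},{"x":0,"y":0,"z":-0.02,"ax":0,"ay":0,"az":0},{"x":0,"y":0,"z":-0.02,"ax":0,"ay":0,"az":0}]' >/dev/null; python3 c.py 0; python3 -m creep '[{"x":0,"y":0,"z":-0.37,"ax":0,"ay":0,"az":0},{"x":0,"y":0,"z":-0.37,"ax":0,"ay":0,"az":0},{"x":0,"y":0,"z":-0.37,"ax":0,"ay":0,"az":0},{"x":0,"y":0,"z":-0.37,"ax":0,"ay":0,"az":0}]' >/dev/null; python3 c.py .13
python3 - <<'E'
from h import *
import pickle
C=cam('wrist');im=get_image('wrist');np.save('pics/w3.npy',im);pickle.dump(C,open('pics/w3.pkl','wb'))
m=im.max(2)<60;m[245:]=0
b=blob(m,(318,193));k=cv2.morphologyEx(b[2].astype(np.uint8),cv2.MORPH_OPEN,np.ones((9,9)));c=max(cv2.findContours(k,0,2)[0],key=cv2.contourArea);print(cv2.minEnclosingCircle(c))
n=axis(np.radians(4.4));t=np.array([.567,-.141,.1332]);print([np.round(proj('wrist',t-k*n,C)) for k in(.001,.018,.03,)])
a=[ray('top',blob(get_image('top').max(2)<45,(379,201))[0]),ray('side',blob(get_image('side').max(2)<45,(350,218))[0])];print(tri(*a))
from h import frame
psi=np.radians(12)
row([.564,.199,.30],frame(np.array([0,0,-1.]),psi+np.pi/2));print(status.read_state()['time_s'])
E
```

```text
xyz [-0.    -0.001 -0.029] a [-0.001 -0.    -0.001]
axial F -0.8 lat [-0.5 -0.3 -0.2] h -0.0115 j [-0.34  0.08 -0.71  0.38  0.17 -0.37]
xyz [0.004 0.001 0.021] a [-0.001  0.001 -0.001]
axial F -0.6 lat [ 0.2 -1.1  0.1] h 0.1383 j [-0.4  -0.16 -0.59  0.74  0.19 -0.43]
((314.22369384765625, 184.4802703857422), 29.320533752441406)
[array([314., 191.]), array([314., 186.]), array([314., 183.])]
(array([ 0.57669731, -0.1454609 ,  0.11163133]), np.float64(0.0014347725571429426))
xyz [-0.229  0.847 -0.016] a [-0.009  0.138 -0.042]
6.225
```

The button is latched: the head centre dropped about 10 mm along the axis, and there is zero force with the tip at the latched height. Next, above the brake.

```bash
python3 -m creep '[{"x":-0.23,"y":0.85,"z":-0.016,"ax":-0.01,"ay":0.138,"az":-0.042},{"x":-0.23,"y":0.85,"z":-0.016,"ax":-0.01,"ay":0.138,"az":-0.042},{"x":-0.23,"y":0.85,"z":-0.016,"ax":-0.01,"ay":0.138,"az":-0.042},{"x":-0.23,"y":0.85,"z":-0.016,"ax":-0.01,"ay":0.138,"az":-0.042},{"x":-0.23,"y":0.85,"z":-0.016,"ax":-0.01,"ay":0.138,"az":-0.042}]' 1 >/dev/null
cat > d.py <<'E'
from h import *
import sys
x,y,z,ps=map(float,sys.argv[1:5]);row([x,y,z],frame(np.array([0,0,-1.]),np.radians(ps)+np.pi/2))
s=status.read_state();print('p',np.round(s['ee_pos'],4),'F',np.round(s['ft_force'],1),'T',np.round(s['ft_torque'],2),'j',np.round(s['joints'],2),'gap',s['finger_gap'],s['time_s'])
E
python3 d.py .5676 .202 .25 12
```

```text
xyz [-0.042  0.089  0.11 ] a [ 0. -0. -0.]
p [0.5587 0.1636 0.2941] F [ 1.3 -1.1 -0.3] T [ 0.02 -0.06  0.02] j [0.28 0.26 0.03 1.34 0.   0.08] gap 0.0855582153971879 6.85
```

```bash
python3 -m creep '[{"x":-0.04,"y":0.09,"z":0.11,"ax":0,"ay":0,"az":0},{"x":-0.04,"y":0.09,"z":0.11,"ax":0,"ay":0,"az":0},{"x":-0.04,"y":0.09,"z":0.11,"ax":0,"ay":0,"az":0}]' >/dev/null
python3 d.py .5676 .202 .25 12
python3 - <<'E'
from h import *
import pickle
C=cam('wrist');im=get_image('wrist');np.save('pics/w4.npy',im);pickle.dump(C,open('pics/w4.pkl','wb'));cv2.imwrite('pics/w4.png',im[:,:,::-1])
print(proj('wrist',[.5676,.202,.126],C),proj('wrist',status.read_state()['ee_pos'],C))
E
```

```text
xyz [-0.004  0.005  0.003] a [ 0. -0. -0.]
p [0.5663 0.1996 0.2513] F [-0.3 -0.3  0.7] T [-0.   -0.01  0.01] j [ 0.34  0.31 -0.01  1.25  0.    0.13] gap 0.08512455656870474 7.225
[np.float64(316.0207327630079), np.float64(198.69051780217086)] [np.float64(312.4897774779234), np.float64(264.8936101681318)]
```

View pics/w4.png

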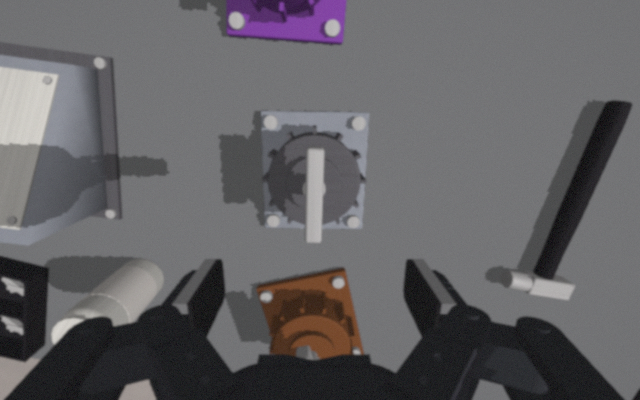

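The bar is seen from (316,150) to (314,242), centred near (315,195), on the grey brake. It lies almost along the tool's x.

Run:
```python
from h import *
import pickle
C=pickle.load(open('pics/w4.pkl','rb'));im=np.load('pics/w4.npy').astype(int)
m=im.min(2)>135;m[:140]=0;m[250:]=0;m[:,:300]=0;m[:,332:]=0
b=blob(m,(315,195));r=cv2.minAreaRect(np.argwhere(b[2])[:,::-1].astype(np.float32));print(r)
P=cv2.boxPoints(r);W=np.array([plane('wrist',p,.126,C) for p in P]);print(np.round(W,4),W.mean(0))
e=[W[(i+1)%4]-W[i] for i in range(2)];e=max(e,key=np.linalg.norm);print(np.linalg.norm(e),np.degrees(np.arctan2(e[1],e[0])))
```

```text
((318.5, 195.5), (93.0, 25.0), 90.0)
[[0.5258 0.1842 0.126 ]
 [0.5213 0.2053 0.126 ]
 [0.6063 0.2248 0.126 ]
 [0.6112 0.2017 0.126 ]] [0.56617931 0.20398621 0.126     ]
0.08719305974978006 12.929364907674016
```

```bash
python3 d.py .5665 .2012 .098 11.5; python3 -m creep '[{"x":-0.001,"y":0.004,"z":0.3,"ax":0,"ay":0,"az":0.002},{"x":-0.001,"y":0.004,"z":0.3,"ax":0,"ay":0,"az":0.002},{"x":-0.001,"y":0.004,"z":0.38,"ax":0,"ay":0,"az":0.002},{"x":-0.001,"y":0.004,"z":0.38,"ax":0,"ay":0,"az":0.002},{"x":-0.001,"y":0.004,"z":0.38,"ax":0,"ay":0,"az":0.002}]' >/dev/null; python3 d.py .5665 .2012 .098 11.5
```

```text
xyz [0.    0.005 0.386] a [0.    0.001 0.002]
p [0.5668 0.1992 0.2524] F [0.6 0.  0.8] T [-0.03 -0.03  0.04] j [ 0.34  0.31 -0.01  1.25  0.    0.13] gap 0.08506391830664034 7.275
xyz [0.006 0.001 0.013] a [0.    0.002 0.   ]
p [0.569  0.2013 0.1032] F [ 0.4  1.1 -0. ] T [-0.02  0.    0.08] j [ 0.34  0.39 -0.24  0.94  0.    0.14] gap 0.08543562648711986 7.9
```

```bash
python3 -m creep '[{"x":0.006,"y":0.001,"z":0.011,"ax":0,"ay":0.001,"az":0},{"x":0.006,"y":0.001,"z":0.011,"ax":0,"ay":0.001,"az":0},{"x":0.006,"y":0.001,"z":0.011,"ax":0,"ay":0.001,"az":0}]'>/dev/null; python3 d.py .5665 .2012 .098 11.5; python3 -m creep '[{"x":0,"y":0,"z":0,"ax":0,"ay":0,"az":0},{"x":0,"y":0,"z":0,"ax":0,"ay":0,"az":0},{"x":0,"y":0,"z":0,"ax":0,"ay":0,"az":0},{"x":0,"y":0,"z":0,"ax":0,"ay":0,"az":0},{"x":0,"y":0,"z":0,"ax":0,"ay":0,"az":0}]' -1 ; python3 d.py .5665 .2012 .098 11.5
```

```text
xyz [-0.003 -0.002 -0.002] a [0. 0. 0.]
p [0.5653 0.2016 0.0972] F [-0.3  0.2  0.1] T [-0.01  0.03  0.01] j [ 0.34  0.4  -0.25  0.93  0.    0.14] gap 0.08565191836036994 8.275
time_s: 8.9
ee_pos: [0.5654, 0.1994, 0.0968]
tcp_rot: [-0.315, 3.125, -0.005]
ft_force: [1.0, -7.2, 1.9]
finger_gap: 0.0149
finger_force: 59.1
xyz [-0.004  0.004 -0.003] a [-0.001  0.     0.   ]
p [0.5654 0.1994 0.0968] F [ 1.  -7.2  1.9] T [-1.26 -0.16  0.09] j [ 0.34  0.4  -0.25  0.93 -0.    0.14] gap 0.014912228535018841 8.9
```

```bash
python3 -m creep '[{"x":0,"y":-0.006,"z":0,"ax":0,"ay":0,"az":0},{"x":0,"y":-0.006,"z":0,"ax":0,"ay":0,"az":0}]'>/dev/null; python3 d.py .5665 .2012 .098 11.5; python3 -m creep '[{"x":0,"y":0,"z":0,"ax":0,"ay":0,"az":0.03},{"x":0,"y":0,"z":0,"ax":0,"ay":0,"az":0.06},{"x":0,"y":0,"z":0,"ax":0,"ay":0,"az":0.08},{"x":0,"y":0,"z":0,"ax":0,"ay":0,"az":0.1},{"x":0,"y":0,"z":0,"ax":0,"ay":0,"az":0.1}]' >/dev/null; python3 d.py .5665 .2012 .098 11.5
```

```text
xyz [-0.004  0.004 -0.003] a [ 0. -0.  0.]
p [0.5654 0.1993 0.0969] F [-0.6 -0.5  2.8] T [ 0.02  0.23 -0.01] j [ 0.34  0.4  -0.25  0.93  0.    0.14] gap 0.015010733798917854 9.15
xyz [-0.002  0.003 -0.003] a [ 0.001 -0.    -0.099]
p [0.5654 0.2    0.0969] F [-2.6  2.5  3.9] T [ 0.63  0.33 -0.16] j [ 0.34  0.4  -0.25  0.93  0.    0.45] gap 0.015032330428294018 9.775
```

```bash
python3 -m creep '[{"x":0,"y":0,"z":0,"ax":0,"ay":0,"az":0.03},{"x":0,"y":0,"z":0,"ax":0,"ay":0,"az":0.06},{"x":0,"y":0,"z":0,"ax":0,"ay":0,"az":0.09},{"x":0,"y":0,"z":0,"ax":0,"ay":0,"az":0.12},{"x":0,"y":0,"z":0,"ax":0,"ay":0,"az":0.12}]' >/dev/null; python3 d.py .5665 .2012 .098 11.5;  python3 -m creep '[{"x":0,"y":0,"z":0,"ax":0,"ay":0,"az":0.01},{"x":0,"y":0,"z":0,"ax":0,"ay":0,"az":0.01}]' >/dev/null; python3 d.py .5665 .2012 .098 11.5|tail -1;  python3 -m creep '[{"x":0,"y":0,"z":0,"ax":0,"ay":0,"az":0.01},{"x":0,"y":0,"z":0,"ax":0,"ay":0,"az":0.01}]' >/dev/null; python3 d.py .5665 .2012 .098 11.5
```

```text
xyz [-0.001  0.002 -0.003] a [ 0.001 -0.    -0.219]
p [0.5657 0.2008 0.0969] F [-0.7  5.1  1.9] T [ 1.06  0.16 -0.13] j [ 0.34  0.4  -0.25  0.93  0.    0.83] gap 0.015500781245342468 10.4
p [0.5657 0.2009 0.0969] F [-0.4  5.4  1.6] T [ 1.16  0.11 -0.05] j [ 0.34  0.4  -0.25  0.93  0.    0.86] gap 0.014808456371375145 10.65
xyz [-0.001  0.001 -0.003] a [ 0.001 -0.    -0.239]
p [0.5658 0.201  0.0969] F [-0.3  5.7  2.6] T [ 1.17  0.12 -0.11] j [ 0.34  0.4  -0.25  0.93  0.    0.89] gap 0.014787147353954075 10.9
```

```bash
cat > g.py <<'E'
from h import *
import sys
s=status.read_state();t=s['ft_torque'][2];print('F',np.round(s['ft_force'],1),'Tz',round(t,3),'j6',round(s['joints'][5],4),s['time_s'],'eff6',round(s['effort'][5],3));sys.exit(abs(t)>.33)
E
python3 -m creep '[{"x":0.002,"y":0.0035,"z":0,"ax":0,"ay":0,"az":0},{"x":0.002,"y":0.0035,"z":0,"ax":0,"ay":0,"az":0}]' >/dev/null;python3 g.py
python3 -m creep '[{"x":0,"y":0,"z":0,"ax":0,"ay":0,"az":0.01},{"x":0,"y":0,"z":0,"ax":0,"ay":0,"az":0.01}]' >/dev/null && python3 g.py && python3 -m creep '[{"x":0,"y":0,"z":0,"ax":0,"ay":0,"az":0.01},{"x":0,"y":0,"z":0,"ax":0,"ay":0,"az":0.01}]' >/dev/null && python3 g.py && python3 -m creep '[{"x":0,"y":0,"z":0,"ax":0,"ay":0,"az":0.01},{"x":0,"y":0,"z":0,"ax":0,"ay":0,"az":0.01}]' >/dev/null && python3 g.py && python3 -m creep '[{"x":0,"y":0,"z":0,"ax":0,"ay":0,"az":0.01},{"x":0,"y":0,"z":0,"ax":0,"ay":0,"az":0.01}]' >/dev/null && python3 g.py && python3 -m creep '[{"x":0,"y":0,"z":0,"ax":0,"ay":0,"az":0.01},{"x":0,"y":0,"z":0,"ax":0,"ay":0,"az":0.01}]' >/dev/null && python3 g.py
```

```text
F [-1.4  2.1  3.6] Tz 0.072 j6 0.8918 11.15 eff6 0.064
F [0.8 4.  3.4] Tz -0.1 j6 0.9245 11.4 eff6 -0.004False
False
```

```bash
sed -i 's/sys.exit(abs(t)>.33)/sys.exit(int(abs(t)>.33))/' g.py
python3 -m creep '[{"x":0,"y":0,"z":0,"ax":0,"ay":0,"az":0.01},{"x":0,"y":0,"z":0,"ax":0,"ay":0,"az":0.01}]' >/dev/null && python3 g.py && python3 -m creep '[{"x":0,"y":0,"z":0,"ax":0,"ay":0,"az":0.01},{"x":0,"y":0,"z":0,"ax":0,"ay":0,"az":0.01}]' >/dev/null && python3 g.py && python3 -m creep '[{"x":0,"y":0,"z":0,"ax":0,"ay":0,"az":0.01},{"x":0,"y":0,"z":0,"ax":0,"ay":0,"az":0.01}]' >/dev/null && python3 g.py && python3 -m creep '[{"x":0,"y":0,"z":0,"ax":0,"ay":0,"az":0.01},{"x":0,"y":0,"z":0,"ax":0,"ay":0,"az":0.01}]' >/dev/null && python3 g.py && python3 -m creep '[{"x":0,"y":0,"z":0,"ax":0,"ay":0,"az":0.01},{"x":0,"y":0,"z":0,"ax":0,"ay":0,"az":0.01}]' >/dev/null && python3 g.py && python3 -m creep '[{"x":0,"y":0,"z":0,"ax":0,"ay":0,"az":0.01},{"x":0,"y":0,"z":0,"ax":0,"ay":0,"az":0.01}]' >/dev/null && python3 g.py
```

```text
F [-0.3  4.6  4.1] Tz -0.117 j6 0.956 11.65 eff6 -0.011
F [1.3 4.6 3.8] Tz -0.068 j6 0.9881 11.9 eff6 0.008
F [0.8 5.6 3.1] Tz -0.084 j6 1.0196 12.15 eff6 0.004
F [1.2 6.2 4.2] Tz -0.056 j6 1.0509 12.4 eff6 0.005
F [1.  5.5 3.5] Tz -0.062 j6 1.0824 12.65 eff6 0.005
F [1.6 5.7 3.9] Tz -0.108 j6 1.1138 12.9 eff6 0.006
```

```bash
python3 -m creep '[{"x":0,"y":0,"z":0,"ax":0,"ay":0,"az":0.01},{"x":0,"y":0,"z":0,"ax":0,"ay":0,"az":0.01}]' >/dev/null && python3 g.py && python3 -m creep '[{"x":0,"y":0,"z":0,"ax":0,"ay":0,"az":0.01},{"x":0,"y":0,"z":0,"ax":0,"ay":0,"az":0.01}]' >/dev/null && python3 g.py && python3 -m creep '[{"x":0,"y":0,"z":0,"ax":0,"ay":0,"az":0.01},{"x":0,"y":0,"z":0,"ax":0,"ay":0,"az":0.01}]' >/dev/null && python3 g.py && python3 -m creep '[{"x":0,"y":0,"z":0,"ax":0,"ay":0,"az":0.01},{"x":0,"y":0,"z":0,"ax":0,"ay":0,"az":0.01}]' >/dev/null && python3 g.py && python3 -m creep '[{"x":0,"y":0,"z":0,"ax":0,"ay":0,"az":0.01},{"x":0,"y":0,"z":0,"ax":0,"ay":0,"az":0.01}]' >/dev/null && python3 g.py && python3 -m creep '[{"x":0,"y":0,"z":0,"ax":0,"ay":0,"az":0.01},{"x":0,"y":0,"z":0,"ax":0,"ay":0,"az":0.01}]' >/dev/null && python3 g.py && python3 -m creep '[{"x":0,"y":0,"z":0,"ax":0,"ay":0,"az":0.01},{"x":0,"y":0,"z":0,"ax":0,"ay":0,"az":0.01}]' >/dev/null && python3 g.py && python3 -m creep '[{"x":0,"y":0,"z":0,"ax":0,"ay":0,"az":0.01},{"x":0,"y":0,"z":0,"ax":0,"ay":0,"az":0.01}]' >/dev/null && python3 g.py
```

```text
F [2.8 6.  3.5] Tz -0.041 j6 1.1452 13.15 eff6 0.006
F [2.5 6.1 3.1] Tz -0.061 j6 1.1766 13.4 eff6 0.006
F [2.1 6.  3.2] Tz -0.073 j6 1.208 13.65 eff6 0.007
F [1.5 7.  2.3] Tz -0.072 j6 1.2394 13.9 eff6 0.007
F [2.5 7.  2.4] Tz -0.07 j6 1.2709 14.15 eff6 0.008
F [3.6 6.9 2.2] Tz -0.064 j6 1.3023 14.4 eff6 0.008
F [1.8 7.2 2. ] Tz -0.053 j6 1.3337 14.65 eff6 0.008
F [3.2 6.7 2. ] Tz -0.065 j6 1.3651 14.9 eff6 0.022
```

```bash
python3 -m creep '[{"x":0,"y":0,"z":0,"ax":0,"ay":0,"az":0.01},{"x":0,"y":0,"z":0,"ax":0,"ay":0,"az":0.01}]' >/dev/null && python3 g.py && python3 -m creep '[{"x":0,"y":0,"z":0,"ax":0,"ay":0,"az":0.01},{"x":0,"y":0,"z":0,"ax":0,"ay":0,"az":0.01}]' >/dev/null && python3 g.py && python3 -m creep '[{"x":0,"y":0,"z":0,"ax":0,"ay":0,"az":0.01},{"x":0,"y":0,"z":0,"ax":0,"ay":0,"az":0.01}]' >/dev/null && python3 g.py && python3 -m creep '[{"x":0,"y":0,"z":0,"ax":0,"ay":0,"az":0.01},{"x":0,"y":0,"z":0,"ax":0,"ay":0,"az":0.01}]' >/dev/null && python3 g.py && python3 -m creep '[{"x":0,"y":0,"z":0,"ax":0,"ay":0,"az":0.01},{"x":0,"y":0,"z":0,"ax":0,"ay":0,"az":0.01}]' >/dev/null && python3 g.py
python3 - <<'E'
from h import *
im=get_image('wrist');cv2.imwrite('pics/w5.png',im[:,:,::-1]);im=get_image('top');cv2.imwrite('pics/t5.png',im[150:250,230:330,::-1])
E
python3 d.py .5665 .2012 .098 11.5
```

```text
F [2.7 7.  1.3] Tz 0.133 j6 1.3961 15.15 eff6 0.233
F [3.4 6.7 1.5] Tz 0.533 j6 1.4268 15.4 eff6 0.565
xyz [-0.001 -0.001 -0.003] a [ 0.001  0.    -0.409]
p [0.5667 0.2018 0.0968] F [3.6 6.6 1.6] T [ 1.39 -0.86  0.44] j [ 0.34  0.4  -0.25  0.93  0.    1.43] gap 0.015433505703553957 15.5
```

Bottomed: after flat readings, the torque rises sharply from j6 ≈ 1.37. I make one small extra nudge so it is surely snug, then back off.

```bash
python3 -m creep '[{"x":0,"y":0,"z":0,"ax":0,"ay":0,"az":0.006},{"x":0,"y":0,"z":0,"ax":0,"ay":0,"az":0.006}]' >/dev/null; python3 g.py
python3 -m creep '[{"x":0,"y":0,"z":0,"ax":0,"ay":0,"az":-0.04},{"x":0,"y":0,"z":0,"ax":0,"ay":0,"az":-0.08},{"x":0,"y":0,"z":0,"ax":0,"ay":0,"az":-0.12},{"x":0,"y":0,"z":0,"ax":0,"ay":0,"az":-0.16},{"x":0,"y":0,"z":0,"ax":0,"ay":0,"az":-0.2}]' >/dev/null; python3 g.py
python3 -m creep '[{"x":0,"y":0,"z":0,"ax":0,"ay":0,"az":-0.04},{"x":0,"y":0,"z":0,"ax":0,"ay":0,"az":-0.08},{"x":0,"y":0,"z":0,"ax":0,"ay":0,"az":-0.12},{"x":0,"y":0,"z":0,"ax":0,"ay":0,"az":-0.16},{"x":0,"y":0,"z":0,"ax":0,"ay":0,"az":-0.2}]' >/dev/null; python3 g.py
python3 -m creep '[{"x":0,"y":0,"z":0,"ax":0,"ay":0,"az":-0.04},{"x":0,"y":0,"z":0,"ax":0,"ay":0,"az":-0.08},{"x":0,"y":0,"z":0,"ax":0,"ay":0,"az":-0.1},{"x":0,"y":0,"z":0,"ax":0,"ay":0,"az":-0.1}]' >/dev/null; python3 g.py
```

```text
F [3.6 6.7 1.1] Tz 0.771 j6 1.445 15.75 eff6 0.793
F [-0.6  3.7  6.6] Tz -0.092 j6 0.8143 16.375 eff6 0.919
F [-0.9 -0.   6.7] Tz -0.147 j6 0.1861 17.0 eff6 0.909
F [ 0.8 -3.   7.2] Tz 0.144 j6 -0.1249 17.5 eff6 -0.028
```

```bash
python3 -m creep '[{"x":0,"y":0,"z":0,"ax":0,"ay":0,"az":-0.03},{"x":0,"y":0,"z":0,"ax":0,"ay":0,"az":-0.03},{"x":0,"y":0,"z":0,"ax":0,"ay":0,"az":-0.03}]' >/dev/null; python3 g.py
python3 -m creep '[{"x":0,"y":0,"z":0,"ax":0,"ay":0,"az":0},{"x":0,"y":0,"z":0,"ax":0,"ay":0,"az":0},{"x":0,"y":0,"z":0,"ax":0,"ay":0,"az":0},{"x":0,"y":0,"z":0,"ax":0,"ay":0,"az":0},{"x":0,"y":0,"z":0,"ax":0,"ay":0,"az":0}]' 1 >/dev/null; python3 d.py .5665 .2012 .25 32
python3 -m creep '[{"x":0,"y":0,"z":-0.15,"ax":0,"ay":0,"az":0},{"x":0,"y":0,"z":-0.3,"ax":0,"ay":0,"az":0},{"x":0,"y":0,"z":-0.38,"ax":0,"ay":0,"az":0},{"x":0,"y":0,"z":-0.38,"ax":0,"ay":0,"az":0},{"x":0,"y":0,"z":-0.38,"ax":0,"ay":0,"az":0}]' >/dev/null
python3 d.py .5665 .2012 .25 32
python3 - <<'E'
from h import *
im=get_image('wrist');cv2.imwrite('pics/w6.png',im[:,:,::-1])
E
```

```text
F [-0.2 -2.8  6.9] Tz 0.093 j6 -0.2187 17.875 eff6 0.109
xyz [-0.003 -0.    -0.384] a [0.    0.    0.001]
p [0.5655 0.2008 0.0966] F [-1.4 -0.3 -0. ] T [-0.02  0.06  0.  ] j [ 0.34  0.4  -0.25  0.93  0.   -0.22] gap 0.08535761028492816 18.5
xyz [-0.004 -0.    -0.006] a [ 0.    -0.     0.001]
p [0.5652 0.2005 0.2477] F [-0.7 -0.   0.3] T [-0.   -0.    0.03] j [ 0.34  0.31 -0.02  1.25  0.   -0.22] gap 0.08519545404995675 19.125
```

View pics/w6.png

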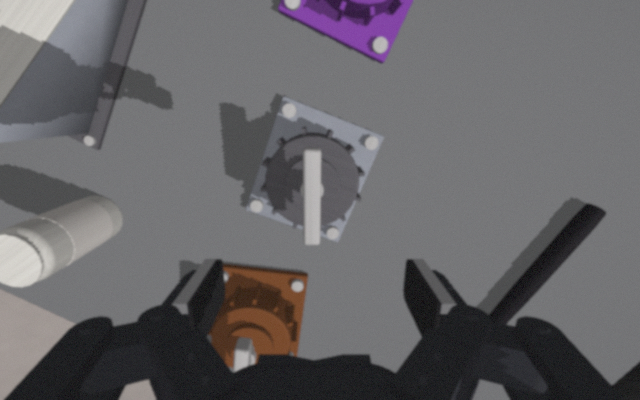

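The bar stands aligned with the tool at its new angle, (312,150) to (313,243), and is released. Now back to the mushroom with the fingers open.

```bash
python3 c.py .12
```

```text
xyz [ 0.561 -0.667  0.013] a [ 0.034 -0.137  0.151]
axial F -1.0 lat [-0.3 -0.8 -0.2] h 0.0931 j [ 0.34  0.31 -0.02  1.25  0.   -0.22]
```

```bash
python3 -m creep '[{"x":0.56,"y":-0.667,"z":0.013,"ax":0.034,"ay":-0.137,"az":0.151},{"x":0.56,"y":-0.667,"z":0.013,"ax":0.034,"ay":-0.137,"az":0.151},{"x":0.56,"y":-0.667,"z":0.013,"ax":0.034,"ay":-0.137,"az":0.151},{"x":0.56,"y":-0.667,"z":0.013,"ax":0.034,"ay":-0.137,"az":0.151},{"x":0.56,"y":-0.667,"z":0.013,"ax":0.034,"ay":-0.137,"az":0.151}]' >/dev/null; python3 c.py .12
```

```text
xyz [ 0.012 -0.087 -0.007] a [0. 0. 0.]
axial F -1.0 lat [ 0.8 -0.8  0.3] h 0.1172 j [-0.31 -0.16 -0.63  0.68  0.16 -0.35]
```

```bash
python3 -m creep '[{"x":0.012,"y":-0.087,"z":0.06,"ax":0,"ay":0,"az":0},{"x":0.012,"y":-0.087,"z":0.06,"ax":0,"ay":0,"az":0},{"x":0.012,"y":-0.087,"z":0.06,"ax":0,"ay":0,"az":0},{"x":0.012,"y":-0.087,"z":0.06,"ax":0,"ay":0,"az":0}]' >/dev/null; python3 c.py .09;  python3 - <<'E'
from h import *
C=cam('wrist');im=get_image('wrist');cv2.imwrite('pics/w7.png',im[:,:,::-1])
m=im.max(2)<60;m[245:]=0
b=blob(m,(315,193));k=cv2.morphologyEx(b[2].astype(np.uint8),cv2.MORPH_OPEN,np.ones((9,9)));c=max(cv2.findContours(k,0,2)[0],key=cv2.contourArea);(uv,r)=cv2.minEnclosingCircle(c);print(uv,r)
n=axis(np.radians(4.4));t=np.array([.567,-.141,.1332]);print([np.round(proj('wrist',t-k*n,C),1) for k in(.013,.027,.035,)])
o,d=ray('wrist',uv,C);q=o+d*((t-.024*n-o)@n)/(d@n);print('head xyz at rim plane',q,'pred',t-.024*n)
E
```

```text
xyz [ 0.01  -0.004  0.009] a [0.    0.001 0.001]
axial F 0.7 lat [0.1 0.5 0.1] h 0.0938 j [-0.37 -0.09 -0.63  0.63  0.19 -0.41]
(311.4672546386719, 194.11209106445312) 34.44743347167969
[array([311.4, 197.8]), array([311.6, 193.4]), array([311.6, 191.1])]
head xyz at rim plane [ 0.57693902 -0.14029087  0.11136528] pred [ 0.57711294 -0.14022185  0.11144861]
```

View pics/w7.png

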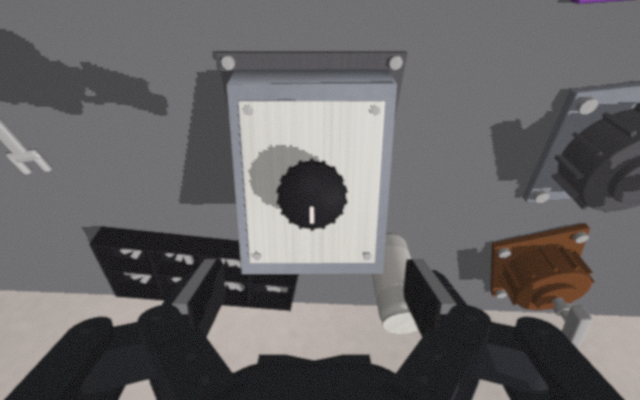

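Head at (311,194), 69 px across. The ray hits within 0.2 mm of the model, so I descend around it.

```bash
python3 -m creep '[{"x":0.01,"y":-0.004,"z":0.12,"ax":0,"ay":0,"az":0},{"x":0.01,"y":-0.004,"z":0.12,"ax":0,"ay":0,"az":0},{"x":0.01,"y":-0.004,"z":0.12,"ax":0,"ay":0,"az":0},{"x":0.01,"y":-0.004,"z":0.12,"ax":0,"ay":0,"az":0}]' >/dev/null; python3 c.py -.049
```

```text
xyz [0.005 0.003 0.24 ] a [-0.     0.002  0.001]
axial F 0.4 lat [0.6 0.9 0.3] h 0.0471 j [-0.36 -0.02 -0.68  0.52  0.18 -0.4 ]
```

```bash
python3 -m creep '[{"x":0.004,"y":0.001,"z":0.1,"ax":0,"ay":0.001,"az":0},{"x":0.004,"y":0.001,"z":0.15,"ax":0,"ay":0.001,"az":0},{"x":0.004,"y":0.001,"z":0.18,"ax":0,"ay":0.001,"az":0},{"x":0.004,"y":0.001,"z":0.2,"ax":0,"ay":0.001,"az":0},{"x":0.004,"y":0.001,"z":0.2,"ax":0,"ay":0.001,"az":0}]' >/dev/null; python3 c.py -.049;python3 -m creep '[{"x":0,"y":0,"z":0.02,"ax":0,"ay":0,"az":0},{"x":0,"y":0,"z":0.03,"ax":0,"ay":0,"az":0},{"x":0,"y":0,"z":0.03,"ax":0,"ay":0,"az":0}]' >/dev/null; python3 c.py -.049
```

```text
xyz [-0.003  0.001  0.037] a [ 0. -0.  0.]
axial F -0.0 lat [0.2 1.2 0.1] h -0.0341 j [-0.33  0.12 -0.72  0.33  0.17 -0.37]
xyz [-0.004  0.001  0.006] a [ 0. -0.  0.]
axial F -0.2 lat [ 0.2 -0.7  0.1] h -0.0464 j [-0.33  0.15 -0.72  0.3   0.17 -0.37]
```

```bash
python3 -m creep '[{"x":-0.003,"y":0,"z":0.006,"ax":0,"ay":0,"az":0},{"x":-0.003,"y":0,"z":0.006,"ax":0,"ay":0,"az":0}]' >/dev/null; python3 c.py -.049;python3 -m creep '[{"x":0,"y":0,"z":0,"ax":0,"ay":0,"az":0},{"x":0,"y":0,"z":0,"ax":0,"ay":0,"az":0},{"x":0,"y":0,"z":0,"ax":0,"ay":0,"az":0},{"x":0,"y":0,"z":0,"ax":0,"ay":0,"az":0}]' -1; python3 c.py -.049
```

```text
xyz [0.    0.001 0.001] a [ 0. -0.  0.]
axial F -0.5 lat [-0.7 -0.5 -0.4] h -0.0486 j [-0.32  0.15 -0.72  0.3   0.17 -0.37]
time_s: 22.6
ee_pos: [0.5875, -0.1398, 0.0894]
tcp_rot: [-0.105, 2.704, 0.024]
ft_force: [-3.1, 1.5, 6.0]
finger_gap: 0.0586
finger_force: 62.8
xyz [0.    0.001 0.002] a [ 0. -0.  0.]
axial F 6.7 lat [-0.3  1.7 -0.1] h -0.0484 j [-0.32  0.15 -0.72  0.3   0.17 -0.37]
```

```bash
python3 -m creep '[{"x":0,"y":0,"z":0,"ax":0,"ay":0,"az":0.04},{"x":0,"y":0,"z":0,"ax":0,"ay":0,"az":0.08},{"x":0,"y":0,"z":0,"ax":0,"ay":0,"az":0.12},{"x":0,"y":0,"z":0,"ax":0,"ay":0,"az":0.16},{"x":0,"y":0,"z":0,"ax":0,"ay":0,"az":0.2}]' >/dev/null; python3 c.py -.049; python3 g.py;python3 -m creep '[{"x":0,"y":0,"z":0,"ax":0,"ay":0,"az":0.04},{"x":0,"y":0,"z":0,"ax":0,"ay":0,"az":0.08},{"x":0,"y":0,"z":0,"ax":0,"ay":0,"az":0.12},{"x":0,"y":0,"z":0,"ax":0,"ay":0,"az":0.16},{"x":0,"y":0,"z":0,"ax":0,"ay":0,"az":0.17}]' >/dev/null; python3 c.py -.049;python3 g.py
python3 - <<'E'
from h import *
im=get_image('wrist');cv2.imwrite('pics/w8.png',im[:,:,::-1])
E
```

```text
xyz [-0.    -0.002  0.002] a [ 0.001 -0.    -0.201]
axial F 8.8 lat [-1.5  4.8 -0.5] h -0.0484 j [-0.32  0.15 -0.72  0.3   0.17  0.26]
F [-5.1  4.5  7.4] Tz 0.503 j6 0.2642 23.225 eff6 -0.99
xyz [-0.002 -0.004  0.002] a [ 0.002 -0.    -0.37 ]
axial F 9.4 lat [-0.1  6.6  0.2] h -0.0482 j [-0.32  0.15 -0.72  0.3   0.17  0.8 ]
F [-4.   6.2  8.8] Tz 0.707 j6 0.7959 23.85 eff6 0.041
```

View pics/w8.png

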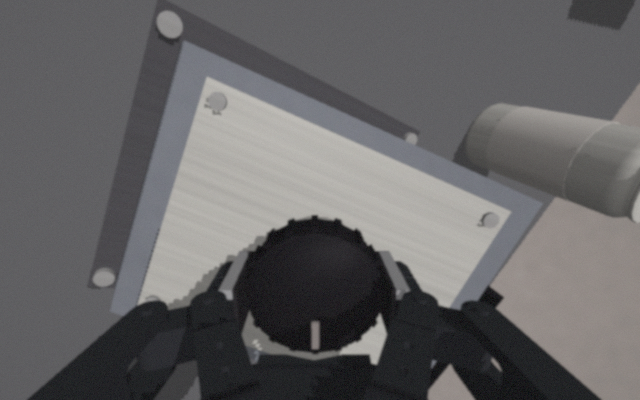

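The white mark at (315,335) turned along with the gripper, so the knob has turned about 66°. I let go and withdraw along the axis.

```bash
python3 -m creep '[{"x":0,"y":0,"z":0,"ax":0,"ay":0,"az":0},{"x":0,"y":0,"z":0,"ax":0,"ay":0,"az":0},{"x":0,"y":0,"z":0,"ax":0,"ay":0,"az":0},{"x":0,"y":0,"z":0,"ax":0,"ay":0,"az":0},{"x":0,"y":0,"z":0,"ax":0,"ay":0,"az":0}]' 1 | grep gap; python3 c.py -.049; python3 -m creep '[{"x":0,"y":0,"z":-0.1,"ax":0,"ay":0,"az":0},{"x":0,"y":0,"z":-0.25,"ax":0,"ay":0,"az":0},{"x":0,"y":0,"z":-0.4,"ax":0,"ay":0,"az":0},{"x":0,"y":0,"z":-0.4,"ax":0,"ay":0,"az":0},{"x":0,"y":0,"z":-0.4,"ax":0,"ay":0,"az":0}]' >/dev/null; python3 c.py .12
python3 - <<'E'
from h import *
C=cam('wrist');w=get_image('wrist');S=get_image('side');T=get_image('top')
o=np.zeros((400,800,3),np.uint8);o[:,:400]=w[:,120:520,::-1];o[:,400:]=cv2.resize(S[120:270,210:400],(400,400*150//190))[:,:,::-1][:400].copy() if 0 else 0
o[:316,400:]=cv2.resize(S[120:270,210:400],(400,316))[:,:,::-1];cv2.imwrite('pics/f.png',o)
print(tri(ray('top',blob(T.max(2)<45,(379,201))[0]),ray('side',blob(S.max(2)<45,(350,218))[0])),status.read_state()['time_s'])
n=axis(np.radians(4.4));t=np.array([.567,-.141,.1332]);print([np.round(proj('wrist',t-k*n,C),1) for k in(.001,.013)])
E
```

```text
finger_gap: 0.0851
xyz [0.001 0.001 0.001] a [-0.   -0.   -0.37]
axial F -0.4 lat [-0.9  0.5 -0.4] h -0.0486 j [-0.32  0.15 -0.72  0.3   0.17  0.79]
xyz [ 0.001  0.001 -0.021] a [-0.    0.   -0.37]
axial F -1.0 lat [-0.5  0.9 -0.2] h 0.1115 j [-0.39 -0.12 -0.62  0.68  0.19  0.73]
(array([ 0.57337136, -0.13569479,  0.11045734]), np.float64(0.01526890700906536)) 25.3
[array([314.4, 200.2]), array([314.4, 196.4])]
```

View pics/f.png

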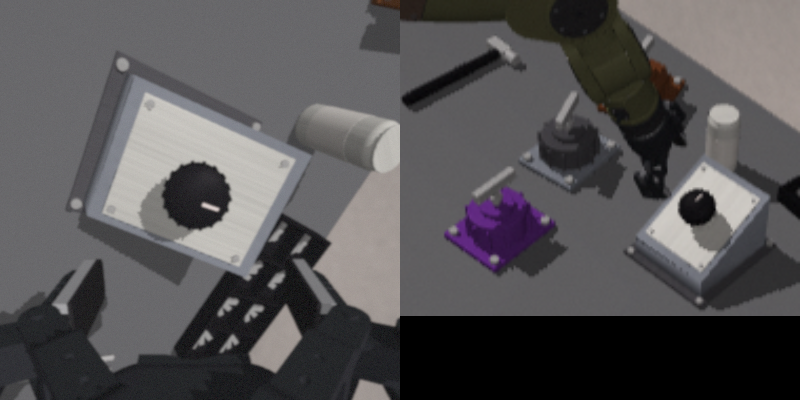

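The wrist crop shows the head at (197,195) with its mark turned back to rest. The side crop shows the brake, can and hammer in place. The arm blocks the top camera, so I move clear to confirm that the head is fully up.

Run:
```python
from h import *
s=status.read_state();row(np.array(s['ee_pos'])+[-.1,.3,.08],R.from_rotvec(s['tcp_rot']).as_matrix())
```

```text
xyz [ 0.74   0.223 -0.261] a [0. 0. 0.]
```

```bash
python3 -m creep '[{"x":0.74,"y":0.22,"z":-0.26,"ax":0,"ay":0,"az":0},{"x":0.74,"y":0.22,"z":-0.26,"ax":0,"ay":0,"az":0},{"x":0.74,"y":0.22,"z":-0.26,"ax":0,"ay":0,"az":0},{"x":0.74,"y":0.22,"z":-0.26,"ax":0,"ay":0,"az":0},{"x":0.74,"y":0.22,"z":-0.26,"ax":0,"ay":0,"az":0}]'; python3 -m creep '[{"x":0,"y":0,"z":0,"ax":0,"ay":0,"az":0},{"x":0,"y":0,"z":0,"ax":0,"ay":0,"az":0},{"x":0,"y":0,"z":0,"ax":0,"ay":0,"az":0}]' >/dev/null
python3 - <<'E'
from h import *
S=get_image('side');T=get_image('top')
a,b=blob(T.max(2)<45,(379,201)),blob(S.max(2)<45,(350,218));print(a[:2],b[:2],tri(ray('top',a[0]),ray('side',b[0])))
I=T.astype(int);m=I.min(2)>145;m[:175]=0;m[235:]=0;m[:,:240]=0;m[:,300:]=0
q=blob(m,(268,202));print(q[:2],cv2.minAreaRect(np.argwhere(q[2])[:,::-1].astype(np.float32)))
E
```

```text
time_s: 25.92
ee_pos: [0.4223, 0.1437, 0.3091]
tcp_rot: [1.428, 2.369, 0.355]
ft_force: [1.7, 0.5, -0.7]
finger_gap: 0.0853
finger_force: 0.0
(array([380.36170213, 201.75886525]), array([372, 193,  16,  16, 141], dtype=int32)) (array([350.76056338, 218.45070423]), array([343, 210,  17,  17, 213], dtype=int32)) (array([ 0.57219456, -0.14584829,  0.12160902]), np.float64(0.0017524616867169284))
(array([268.1300813 , 202.82113821]), array([260, 191,  17,  25, 123], dtype=int32)) ((268.1255187988281, 202.71682739257812), (27.42034912109375, 4.600424289703369), 59.93141555786133)
```

The head is back at its original position, and the bar has turned a net 20°, as expected.

```bash
python3 -c "
from cell import env;print(env.close_job())"
```

```text
the job is handed in; nothing more can be done
None
```

The job is done and handed in: stop latched, brake screw turned until snug (about 0.8 N m) and backed off a quarter turn, mushroom knob freed and fully up again, and the arm clear of everything at about 26 s.

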